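# Clamp a carving panel under the over-centre hold-down

## Task

Slide the carving panel gently along the bench board until its edge lies flush against the fence. Then push the ball-ended lever of the sprung hold-down over its centre, towards the panel, until it snaps over by itself and its rubber foot holds the panel down; use a light hand, stop as soon as it snaps, and do not press on against it. Leave the mallet, the gouge and the sharpening stone alone.

Things in the scene. Friction and masses are not known exactly. Their poses are not given: they have to be found in the camera images.
- board: Fixed plywood bench board 380 x 280 x 18 mm. Origin: centre of its underside; z up; x points to the fence and hold-down (roughly to the robot's left), y along the fence.
- fence (a point): Middle of the fence's face that the panel must meet, at the board's top: 35 mm in +x from the board's origin, 18 mm above the bench; axes as the board's. The fence is a dark wooden strip 18 mm thick in x, 260 mm long in y, its top 35 mm above the bench.
- panel: Loose limewood carving panel, 150 mm (x) x 200 mm (y) x 22 mm, 0.24 to 0.42 kg, a carved rosette on top, lying flat on the board; its axes start within 0.15 rad of the board's. Origin: centre of its underside. Its edge at x = +75 mm goes flush to the fence and starts 20 to 45 mm short of it.
- panel_mid (a point): Centre of the panel, half-way up; its underside is 18 mm, its top 40 mm above the bench. Push at its edge x = -75 mm, towards +x. Sliding takes about 2 to 5 N; a push of 8 to 14 N in all turns it square to the fence and seats it; more than 20 N from the robot bruises it.
- track: Fixed slotted aluminium track 126 x 44 x 10 mm on the board behind the fence; origin: centre of its underside, 18 mm above the bench; axes as the board's. In its slot a steel carriage is locked, with a sprung lever on a hinge along y, 62 mm above the bench. The carriage does not give. The lever moves in the plane y = 0.
- hinge_mid (a point): Middle of the possible places of the lever's hinge (track x = -20 mm, 62 mm above the bench). The hinge is locked up to 28 mm either side of it along x; where IS NOT MEASURED: find the lever by touch or sight. The lever has a flat arm towards the panel with a rubber foot 112 mm from the hinge, and a 12 mm round handle with a 26 mm wooden ball, ball centre 110 mm from the hinge.
- ball_mid (a point): Where the centre of the parked ball would be with the hinge at hinge_mid (42 mm in +x of it, 164 mm above the bench); really up to 28 mm either side in x. Parked, the handle leans back 23 degrees and the foot is about 50 mm over the panel. Push the ball in -x, e.g. with shut fingers pointing down behind it, tips 140 mm above the bench.
- over_mid (a point): Where the ball's centre is at the over-centre point with the hinge at hinge_mid: 38 mm in -x from parked, 172 mm up. The push starts at 8 to 12 N and falls to zero here; before it the lever springs back, past it the ball jumps on 11 mm and the foot bears on the panel with about 3 N. Pushing on then dents the panel: keep the robot below 20 N on the lever, the foot below 8 N on the panel.
- mallet: Bystander: round wooden carver's mallet standing on its head, 76 mm wide, 215 mm tall. Origin: centre of its underside.
- gouge: Bystander: carving gouge with wooden handle, lying, about 240 mm long along its x, 26 mm high. Origin: under its middle.
- stone: Bystander: grey sharpening stone 160 x 55 x 25 mm. Origin: centre of its underside.
Things that resemble listed ones, but are neither listed nor needed, are in the scene too. Of the things that look like the panel, the larger one is meant.

How it is judged:
By the outcome, as a careful person would: the job done as asked, in the order asked, and still so for the second after the job is handed in, with the robot touching nothing.
It also fails if it takes over 61 s, if anything falls off the work surface, if the arm or the gripper's body presses on something with over 40 N, if the wrist force passes 120 N, or if a joint passes its speed limit or range.

## Robot

A 7-joint arm with a two-finger parallel gripper is mounted at the origin on the work surface. World frame = base frame: x ahead of the robot, y to its left, z up, the work surface at z = 0. Lengths are in m, angles in rad, forces in N, time in s.
With the tool pointing down it reaches from about 0.4 to 0.875 m from the base axis. Payload 19.3 kg.
Tool frame: the origin (TCP) lies at the very end of the fingers, on their centre line; the grasp point (between the pads) lies 19 mm behind it; z points along the fingers, y is the direction in which the jaws open and shut (so a half turn about z gives the same grasp; the last joint's range is limited). The gripper opens to 85 mm and grips with 20 to 120 N. Pads are 22 mm wide; open, the fingers measure 114 mm over their backs; the gripper's body (76 mm by 85 mm) begins 54 mm behind the grasp point. The pads swing forward as they close: fully open they stand 13 mm farther back than shut.
Start: joints at [1.034, 0.521, -0.036, 1.599, 0.021, 1.021, -0.113], TCP at [0.281, -0.558, 0.231] pointing down, gripper open.
Joint ranges: [-2.91, 2.91], [-0.3, 2.13], [-1.5, 1.42], [0.17, 2.43], [-1.26, 4.41], [0.16, 1.93], [-2.52, 2.52]. Speed limits (rad/s): [1.89, 1.89, 2.39, 2.39, 3.01, 3.01, 3.01].

## Interface

Orientations are given as [roll, pitch, yaw] about the fixed x, y, z axes, in that order (R = Rz(yaw) Ry(pitch) Rx(roll)).
In Python, from workcell import bot gives the robot as it stands.
- The arm moves only by the tool apply_moves, never from a script. Its argument "commands" is a list of rows, each an object with "travel": the shift along the tool's x, y, z in m, a list of three; "twist": the turn, a rotation vector about the tool's x, y, z in degrees, a list of three; "claw": the finger opening in m, from 0 to 0.0854. A call has 1 to 10 rows; each row is the pose to reach, as a shift and turn from the pose commanded when the call began, along the tool's axes at that moment; what a row does not reach only later rows make up. A row lasts 1/10 s, in which the tool goes at most 50 mm and 8.59 degrees, less where a joint would pass 70% of its speed; a pose out of reach is approached as far as the arm can. A call with a gripper value outside its range is refused whole. The fingers move at their own pace and stop on an object; "force" is the grip in N (left out, the last holds). Time passes only in rows, so rows that repeat a pose let the fingers close. It gives the time, the measured TCP pose, the force and the opening at its end, in the units of the state.
- bot.observe(): the state, without advancing time (a new reading comes with each control period).
- bot.grab_frame(name): name is "scene" or "top" or "wrist"; returns a dict with "frame" (420x560x3 uint8, blue, green, red), "fx", "fy", "cx", "cy" (pixels), "pose" (4x4, takes a point from camera to world coordinates); the wrist camera has in their place "tool_from_camera" (4x4, takes a point from camera to tool coordinates, whose origin is the TCP and whose axes are the flange's). Camera axes: x right, y up, looking along -z (the intrinsics and any distortion apply to the point x, -y, -z); pixel columns grow to the right and rows downward; lengths in m; the calibration is good to about 2 mm. A picture is of the moment at which its call begins: read the wrist's pose just before it. There is no depth.
- bot.job_done(): hands the job in, once; it reports no verdict.
The state is a dict: "clock": time; "qpos": joint angles; "qd": joint speeds; "joint_efforts": joint torques, N m; "position": TCP position; "tool_rot": TCP orientation; "force": force on the tool from outside, world axes, zero at the start; "moment": the same for the moment, N m; "grip_width": finger opening in m.
Only numpy, scipy, OpenCV 4.12 (cv2) and the standard library are available. Lean on these libraries where they do the work, as an engineer would, in place of code of your own. Each camera call takes 0.05 s, during which the arm holds its last target.

## Working session

There is one attempt and no reset: what is moved stays moved. The work goes in short steps, Python scripts to look and compute and a tool call to move; the robot and the scene stay as the last step left them, time stands still between calls to the robot, and variables do not carry over. Pictures are saved under pics/ and viewed, and the job is handed in when it is done.

Besides the shell and the picture viewer there is one more tool, called after "Emit:" by a JSON object that holds its "fn" and its "kwargs". apply_moves: Moves the arm, as the interface text tells. Its arguments: {"type":"object","properties":{"commands":{"type":"array"},"force":{"type":"number"}},"required":["commands"]}

```bash
mkdir -p pics; ls; python3 - <<'E'
from workcell import bot
import cv2,numpy as np
np.set_printoptions(precision=4,suppress=True)
print(bot.observe())
for n in ["scene","top"]:
    f=bot.grab_frame(n); cv2.imwrite(f"pics/{n}0.png",f["frame"])
    print(n,{k:v for k,v in f.items() if k!="frame"})
    np.savez(f"pics/{n}0.npz",**{k:v for k,v in f.items()})
E
```

```text
pics
{'clock': 0.0, 'qpos': array([ 1.0338,  0.522 , -0.0363,  1.6   ,  0.0212,  1.0211, -0.1128]), 'qd': array([ 0.0016,  0.0016,  0.0016, -0.    ,  0.0009,  0.0013, -0.0016]), 'joint_efforts': array([ -0.003 , -92.7136,   1.9784, -36.994 ,   0.0177,   0.0083,
        -0.    ]), 'position': array([ 0.2811, -0.5578,  0.2307]), 'tool_rot': array([-3.1404,  0.0001,  0.4668]), 'force': array([-0.1403,  0.452 , -0.0098]), 'moment': array([ 0.0502,  0.0093, -0.0305]), 'grip_width': 0.08571843711647399}
scene {'fx': 525.6925344355824, 'fy': 525.6925344355824, 'cx': 269.55224737752155, 'cy': 206.87930014450214, 'pose': array([[ 0.1271, -0.8522,  0.5074,  1.1793],
       [ 0.9918,  0.1137, -0.0576, -0.1003],
       [-0.0086,  0.5106,  0.8598,  1.4531],
       [ 0.    ,  0.    ,  0.    ,  1.    ]])}
top {'fx': 503.4117608350641, 'fy': 503.4117608350641, 'cx': 276.7196473703597, 'cy': 209.66076442030405, 'pose': array([[ 0.0137,  0.993 , -0.1174,  0.2345],
       [-0.9999,  0.0144,  0.0046,  0.007 ],
       [ 0.0062,  0.1174,  0.9931,  1.6337],
       [ 0.    ,  0.    ,  0.    ,  1.    ]])}
```

View pics/scene0.png

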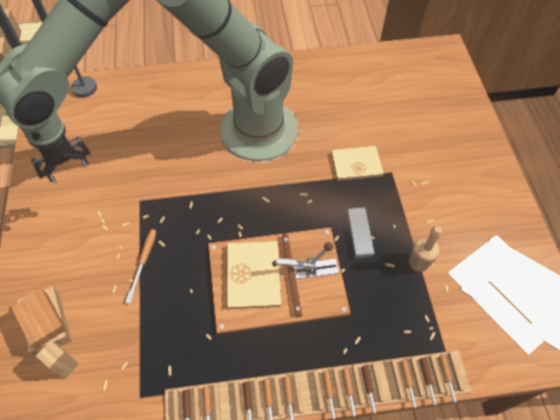

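View pics/top0.png

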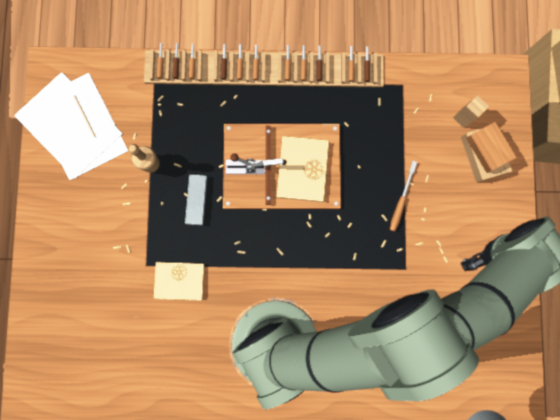

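The panel is in the middle of the board, with the fence and lever on the +y (robot-left) side. I'll enlarge the crops.

```bash
python3 - <<'E'
import cv2
a=cv2.imread("pics/top0.png")[110:220,210:350]; cv2.imwrite("pics/top0c.png",cv2.resize(a,None,fx=5.5,fy=5.4,interpolation=cv2.INTER_CUBIC))
a=cv2.imread("pics/scene0.png")[215:340,200:360]; cv2.imwrite("pics/scene0c.png",cv2.resize(a,None,fx=5,fy=4.8,interpolation=cv2.INTER_CUBIC))
E
```

```text
(no output)
```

View pics/top0c.png

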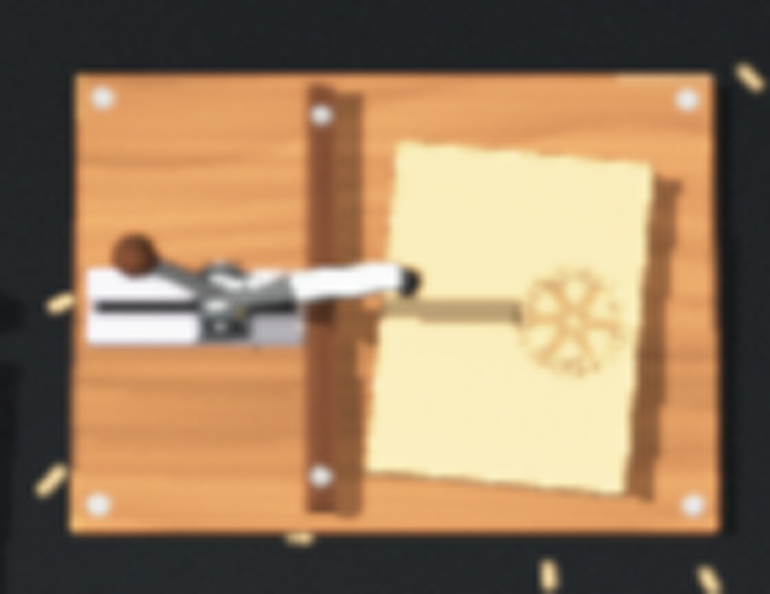

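View pics/scene0c.png

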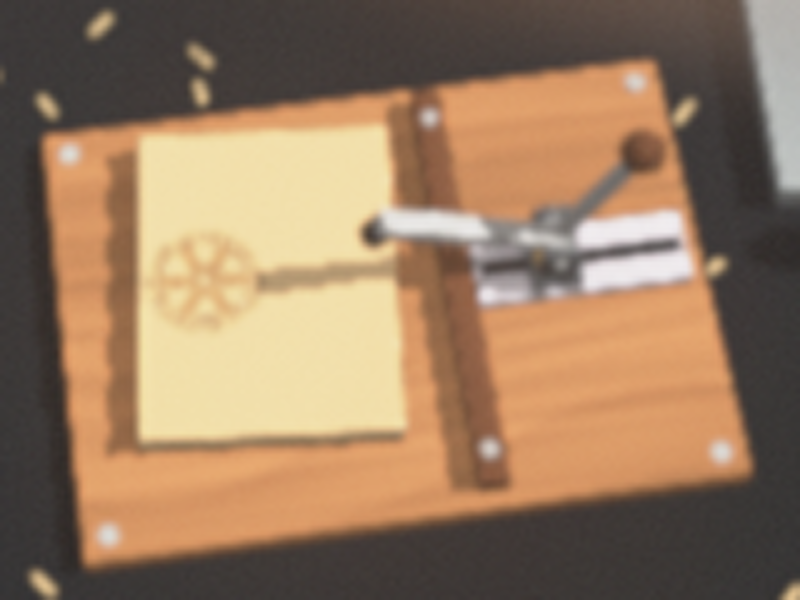

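```bash
cat > h.py <<'E'
import numpy as np
np.set_printoptions(precision=4,suppress=True)
def ray(cam,px,f=None):
    f=np.load(f"pics/{cam}0.npz") if f is None else f
    P=f["pose"]; d=np.array([(px[0]-f["cx"])/f["fx"],-(px[1]-f["cy"])/f["fy"],-1.]); d=P[:3,:3]@d
    return P[:3,3],d
def onz(cam,px,z,f=None):
    o,d=ray(cam,px,f); return (o+d*(z-o[2])/d[2])
def tri(rs):
    A=0;b=0
    for o,d in rs:
        d=d/np.linalg.norm(d);M=np.eye(3)-np.outer(d,d);A=A+M;b=b+M@o
    return np.linalg.solve(A,b)
T=lambda u,v:(210+(u+.5)/5.5-.5,110+(v+.5)/5.4-.5)
S=lambda u,v:(200+(u+.5)/5-.5,215+(v+.5)/4.8-.5)
E
python3 - <<'E'
from h import *
for n,m,bc,pc,fc in [("top",T,[(77,75),(713,73),(720,531),(71,532)],[(398,143),(652,165),(624,494),(368,470)],[(333,88),(333,512)]),("scene",S,[(655,60),(43,135),(85,567),(752,470)],[(387,125),(139,135),(138,440),(405,430)],[(413,90),(478,487)])]:
    B=np.array([onz(n,m(*p),.018) for p in bc]);P=np.array([onz(n,m(*p),.040) for p in pc])
    # order: top-left, top-right, bottom-right, bottom-left in top view (left=+y)
    print(n,B[:,:2],B.mean(0)); 
    # scene order differs in which side is near
    for nm,Q in (("B",B),("P",P)):
        a=Q[0]-Q[1];b=Q[3]-Q[2];c=Q[0]-Q[3];d=Q[1]-Q[2]
        print(nm,Q.mean(0),[np.degrees(np.arctan2(v[1],v[0])) for v in(a,b,c,d)],[np.linalg.norm(v) for v in(a,b,c,d)])
    print([onz(n,m(*p),.035) for p in fc])
print("ball",tri([ray("top",T(135,254)),ray("scene",S(643,150))]))
print("foot tip",tri([ray("top",T(410,282)),ray("scene",S(373,232))]))
print("ball z=.164",onz("top",T(135,254),.164),onz("scene",S(643,150),.164))
for n in("top","scene"):
    f=np.load(f"pics/{n}0.npz")
E
```

```text
top [[ 0.709   0.1785]
 [ 0.7162 -0.2029]
 [ 0.4342 -0.2068]
 [ 0.428   0.1747]] [ 0.5719 -0.0141  0.018 ]
B [ 0.5719 -0.0141  0.018 ] [np.float64(91.08086962741375), np.float64(90.92052279421159), np.float64(0.7775437191291017), np.float64(0.7880495859914979)] [np.float64(0.381518920679735), np.float64(0.381566485968389), np.float64(0.28101704210565237), np.float64(0.2820846309957146)]
P [ 0.5583 -0.0813  0.04  ] [np.float64(85.71669222181798), np.float64(85.3289438902719), np.float64(-4.30636369572005), np.float64(-4.564380962018313)] [np.float64(0.15034738773578557), np.float64(0.149448668011744), np.float64(0.19922778765221796), np.float64(0.2002415648736394)]
[array([0.6983, 0.0248, 0.035 ]), array([0.4401, 0.0209, 0.035 ])]
scene [[ 0.4296  0.1742]
 [ 0.4338 -0.2062]
 [ 0.7167 -0.202 ]
 [ 0.7076  0.1775]] [ 0.5719 -0.0141  0.018 ]
B [ 0.5719 -0.0141  0.018 ] [np.float64(90.6317352754326), np.float64(91.37623697355394), np.float64(-179.32448695231434), np.float64(-179.1571132604403)] [np.float64(0.38038506595731064), np.float64(0.3795867962679104), np.float64(0.2780116253452026), np.float64(0.2829456798626776)]
P [ 0.559  -0.0815  0.04  ] [np.float64(85.1381688693532), np.float64(84.85458369998344), np.float64(175.17582890757464), np.float64(174.88023100865314)] [np.float64(0.14932598752505832), np.float64(0.15036000493253865), np.float64(0.20071499943537513), np.float64(0.1999727794358676)]
[array([0.4404, 0.0209, 0.035 ]), array([0.7034, 0.0206, 0.035 ])]
ball [0.5643 0.1285 0.1682]
foot tip [ 0.5653 -0.0206  0.1019]
ball z=.164 [0.5653 0.129  0.164 ] [0.5623 0.1289 0.164 ]
```

Both cameras agree to about 1 mm:

| Item | Measured |
|---|---|
| Board origin | (0.572, -0.014) |
| Board x axis | at 90.9° |
| Panel centre | (0.559, -0.081), 5.5° off square |
| Ball centre | about (0.564, 0.129) |

I'll move behind the panel with the fingers shut and the tool x axis along board +x.

Emit:
{"fn": "apply_moves", "kwargs": {"commands": [{"travel": [0.415,-0.186,0.1],"twist": [0,0,-64.2],"claw": 0},{"travel": [0.415,-0.186,0.1],"twist": [0,0,-64.2],"claw": 0},{"travel": [0.415,-0.186,0.1],"twist": [0,0,-64.2],"claw": 0},{"travel": [0.415,-0.186,0.1],"twist": [0,0,-64.2],"claw": 0},{"travel": [0.415,-0.186,0.1],"twist": [0,0,-64.2],"claw": 0},{"travel": [0.415,-0.186,0.1],"twist": [0,0,-64.2],"claw": 0},{"travel": [0.415,-0.186,0.1],"twist": [0,0,-64.2],"claw": 0},{"travel": [0.415,-0.186,0.1],"twist": [0,0,-64.2],"claw": 0},{"travel": [0.415,-0.186,0.1],"twist": [0,0,-64.2],"claw": 0},{"travel": [0.415,-0.186,0.1],"twist": [0,0,-64.2],"claw": 0}], "force": 30}}

```text
clock: 1.1
position: [0.5704, -0.1998, 0.13]
tool_rot: [-3.141, -0.003, 1.593]
force: [-2.1, -0.3, -0.3]
grip_width: -0.0
```

Emit:
{"fn": "apply_moves", "kwargs": {"commands": [{"travel": [0,0,0.05],"twist": [0,0,0],"claw": 0},{"travel": [0,0,0.085],"twist": [0,0,0],"claw": 0},{"travel": [0,0,0.103],"twist": [0,0,0],"claw": 0},{"travel": [0,0,0.103],"twist": [0,0,0],"claw": 0},{"travel": [0,0,0.103],"twist": [0,0,0],"claw": 0},{"travel": [0,0,0.103],"twist": [0,0,0],"claw": 0},{"travel": [0,0,0.103],"twist": [0,0,0],"claw": 0}]}}

```text
clock: 1.8
position: [0.5688, -0.2057, 0.0296]
tool_rot: [3.14, 0.001, 1.587]
force: [0.0, 1.0, -0.7]
grip_width: -0.0
```

```bash
python3 - <<'E'
from workcell import bot
import cv2
s=bot.observe();print(s["position"],s["tool_rot"],s["force"])
for n in["scene"]:
    f=bot.grab_frame(n)["frame"];cv2.imwrite("pics/s1.png",cv2.resize(f[190:340,170:370],None,fx=4,fy=4,interpolation=cv2.INTER_CUBIC))
print(bot.observe()["force"])
E
```

```text
[ 0.56875236 -0.20567052  0.02960991] [3.13986731e+00 6.47684762e-04 1.58693693e+00] [ 0.03232683  1.04458944 -0.65445793]
[-0.05246615  0.64514484  0.21397474]
```

View pics/s1.png

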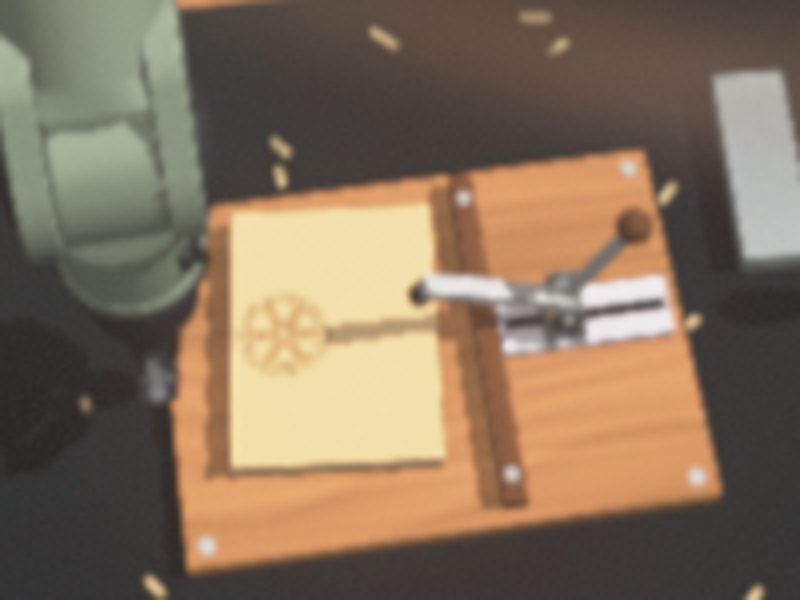

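Emit:
{"fn": "apply_moves", "kwargs": {"commands": [{"travel": [0.014,0,0],"twist": [0,0,0],"claw": 0},{"travel": [0.028,0,0],"twist": [0,0,0],"claw": 0},{"travel": [0.03,0,0],"twist": [0,0,0],"claw": 0},{"travel": [0.032,0,0],"twist": [0,0,0],"claw": 0},{"travel": [0.034,0,0],"twist": [0,0,0],"claw": 0},{"travel": [0.036,0,0],"twist": [0,0,0],"claw": 0},{"travel": [0.038,0,0],"twist": [0,0,0],"claw": 0},{"travel": [0.04,0,0],"twist": [0,0,0],"claw": 0},{"travel": [0.042,0,0],"twist": [0,0,0],"claw": 0},{"travel": [0.044,0,0],"twist": [0,0,0],"claw": 0}]}}

```text
clock: 2.85
position: [0.5674, -0.1613, 0.0283]
tool_rot: [3.142, 0.0, 1.587]
force: [0.6, -1.7, 0.3]
grip_width: 0.0001
```

Emit:
{"fn": "apply_moves", "kwargs": {"commands": [{"travel": [0.0015,0,0],"twist": [0,0,0],"claw": 0},{"travel": [0.003,0,0],"twist": [0,0,0],"claw": 0},{"travel": [0.0045,0,0],"twist": [0,0,0],"claw": 0},{"travel": [0.006,0,0],"twist": [0,0,0],"claw": 0},{"travel": [0.0075,0,0],"twist": [0,0,0],"claw": 0},{"travel": [0.009,0,0],"twist": [0,0,0],"claw": 0}]}}

```text
clock: 3.45
position: [0.5673, -0.1521, 0.0283]
tool_rot: [3.142, -0.0, 1.587]
force: [-0.3, -1.4, -0.6]
grip_width: 0.0001
```

Emit:
{"fn": "apply_moves", "kwargs": {"commands": [{"travel": [0.001,0,0],"twist": [0,0,0],"claw": 0},{"travel": [0.002,0,0],"twist": [0,0,0],"claw": 0},{"travel": [0.003,0,0],"twist": [0,0,0],"claw": 0},{"travel": [0.004,0,0],"twist": [0,0,0],"claw": 0},{"travel": [0.005,0,0],"twist": [0,0,0],"claw": 0},{"travel": [0.006,0,0],"twist": [0,0,0],"claw": 0}]}}

```text
clock: 4.05
position: [0.5677, -0.1468, 0.0285]
tool_rot: [3.141, 0.001, 1.587]
force: [4.4, -5.8, -1.6]
grip_width: 0.0001
```

```bash
python3 - <<'E'
from workcell import bot
import cv2
s=bot.observe();print(s["position"],s["force"])
f=bot.grab_frame("scene")["frame"];cv2.imwrite("pics/s2.png",cv2.resize(f[215:340,200:360],None,fx=5,fy=4.8,interpolation=cv2.INTER_CUBIC))
E
```

```text
[ 0.56765325 -0.14677521  0.02845662] [ 4.37680645 -5.83146592 -1.5807213 ]
```

View pics/s2.png

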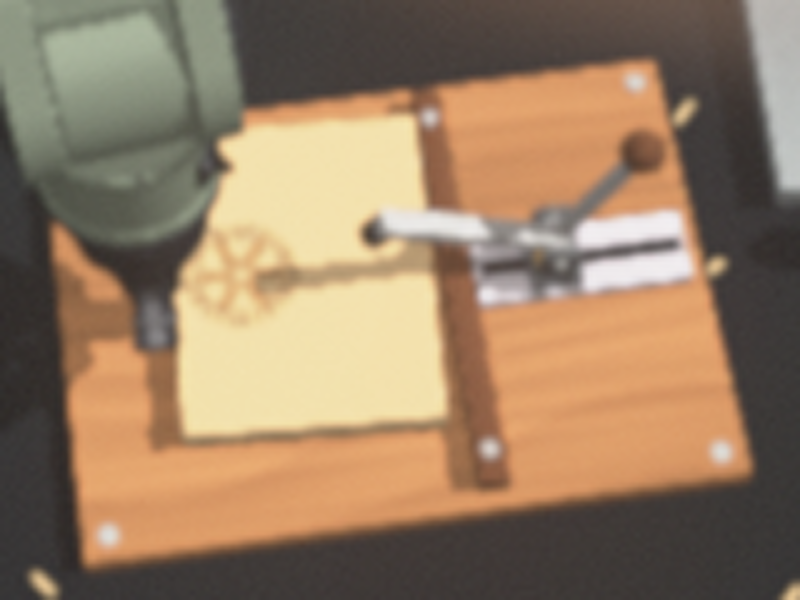

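The near corner has reached the fence and the panel is now turning square, which drags the finger in +x. I'll follow that slightly sideways.

Emit:
{"fn": "apply_moves", "kwargs": {"commands": [{"travel": [0.0007,0.0014,0],"twist": [0,0,0],"claw": 0},{"travel": [0.0014,0.0026,0],"twist": [0,0,0],"claw": 0},{"travel": [0.0021,0.0036,0],"twist": [0,0,0],"claw": 0},{"travel": [0.0028,0.0046,0],"twist": [0,0,0],"claw": 0}]}}

```text
clock: 4.5
position: [0.5716, -0.1431, 0.0282]
tool_rot: [-3.141, -0.0, 1.587]
force: [-1.0, -2.0, -0.9]
grip_width: -0.0001
```

Emit:
{"fn": "apply_moves", "kwargs": {"commands": [{"travel": [0.0005,0.0005,0],"twist": [0,0,0],"claw": 0},{"travel": [0.001,0.001,0],"twist": [0,0,0],"claw": 0},{"travel": [0.0015,0.0015,0],"twist": [0,0,0],"claw": 0},{"travel": [0.002,0.002,0],"twist": [0,0,0],"claw": 0}]}}

```text
clock: 4.9
position: [0.5737, -0.1413, 0.0283]
tool_rot: [-3.141, -0.0, 1.587]
force: [-0.8, -0.9, -0.8]
grip_width: -0.0002
```

Emit:
{"fn": "apply_moves", "kwargs": {"commands": [{"travel": [0.0005,0,0],"twist": [0,0,0],"claw": 0},{"travel": [0.001,0,0],"twist": [0,0,0],"claw": 0},{"travel": [0.0015,0,0],"twist": [0,0,0],"claw": 0}]}}

```text
clock: 5.2
position: [0.574, -0.1402, 0.0284]
tool_rot: [3.141, 0.0, 1.587]
force: [3.1, -4.7, -1.3]
grip_width: 0.0001
```

```bash
python3 - <<'E'
from workcell import bot
import cv2
f=bot.grab_frame("scene")["frame"];cv2.imwrite("pics/s3.png",cv2.resize(f[215:340,200:360],None,fx=5,fy=4.8,interpolation=cv2.INTER_CUBIC))
s=bot.observe();print(s["position"],s["force"])
E
```

```text
[ 0.57409336 -0.1401369   0.02845463] [ 3.54419217 -4.64514936 -0.65432422]
```

View pics/s3.png

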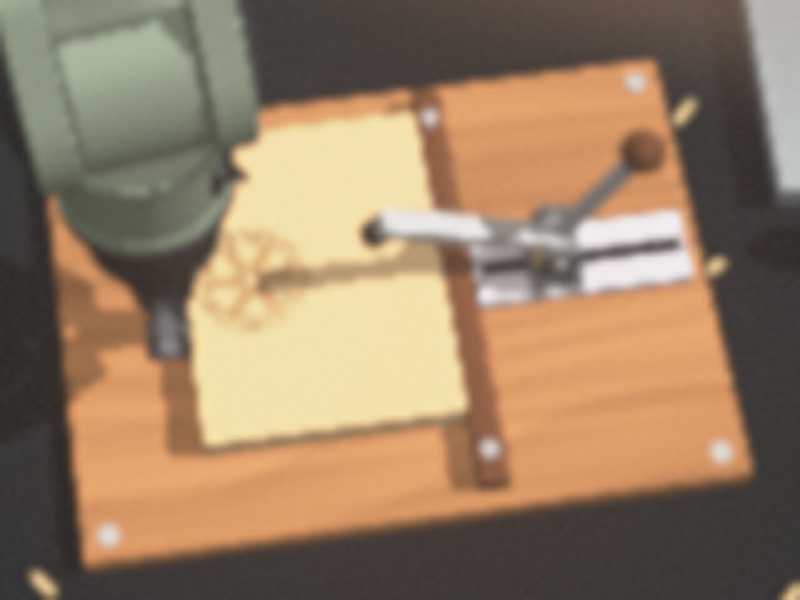

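The panel is almost flush. I'll seat it in small steps until the push is about 10 N.

Emit:
{"fn": "apply_moves", "kwargs": {"commands": [{"travel": [0.0005,0.0006,0],"twist": [0,0,0],"claw": 0},{"travel": [0.001,0.001,0],"twist": [0,0,0],"claw": 0}]}}

```text
clock: 5.45
position: [0.5743, -0.1399, 0.0283]
tool_rot: [-3.141, 0.001, 1.587]
force: [-1.7, -9.7, 0.8]
grip_width: 0.0004
```

Emit:
{"fn": "apply_moves", "kwargs": {"commands": [{"travel": [0.0005,0,0],"twist": [0,0,0],"claw": 0},{"travel": [0.0005,0,0],"twist": [0,0,0],"claw": 0}]}}

```text
clock: 5.65
position: [0.5743, -0.1398, 0.0283]
tool_rot: [-3.141, 0.002, 1.586]
force: [-0.3, -10.6, -0.6]
grip_width: -0.0002
```

Emit:
{"fn": "apply_moves", "kwargs": {"commands": [{"travel": [-0.01,0,0],"twist": [0,0,0],"claw": 0},{"travel": [-0.04,0,0],"twist": [0,0,0],"claw": 0},{"travel": [-0.08,0,0],"twist": [0,0,0],"claw": 0},{"travel": [-0.12,0,-0.05],"twist": [0,0,0],"claw": 0},{"travel": [-0.12,0,-0.1],"twist": [0,0,0],"claw": 0},{"travel": [-0.12,0,-0.15],"twist": [0,0,0],"claw": 0},{"travel": [-0.12,0,-0.2],"twist": [0,0,0],"claw": 0},{"travel": [-0.12,0,-0.24],"twist": [0,0,0],"claw": 0},{"travel": [-0.12,0,-0.24],"twist": [0,0,0],"claw": 0},{"travel": [-0.12,0,-0.24],"twist": [0,0,0],"claw": 0}]}}

```text
clock: 6.65
position: [0.5768, -0.2585, 0.2695]
tool_rot: [3.14, 0.001, 1.587]
force: [-0.3, -0.2, -1.9]
grip_width: 0.0001
```

```bash
python3 - <<'E'
from workcell import bot
import cv2
f=bot.grab_frame("scene")["frame"];cv2.imwrite("pics/s4.png",cv2.resize(f[215:340,200:360],None,fx=5,fy=4.8,interpolation=cv2.INTER_CUBIC))
f=bot.grab_frame("top")["frame"];cv2.imwrite("pics/t4.png",cv2.resize(f[110:220,210:350],None,fx=5.5,fy=5.4,interpolation=cv2.INTER_CUBIC))
s=bot.observe();print(s["position"],s["force"],s["qpos"])
E
```

```text
[ 0.57605908 -0.25825695  0.26724172] [ 0.08988936 -0.09707143 -0.4799394 ] [ 0.58069985  0.52137878 -0.38181556  1.52505563  0.20559399  1.13672019
  0.17447032]
```

View pics/s4.png

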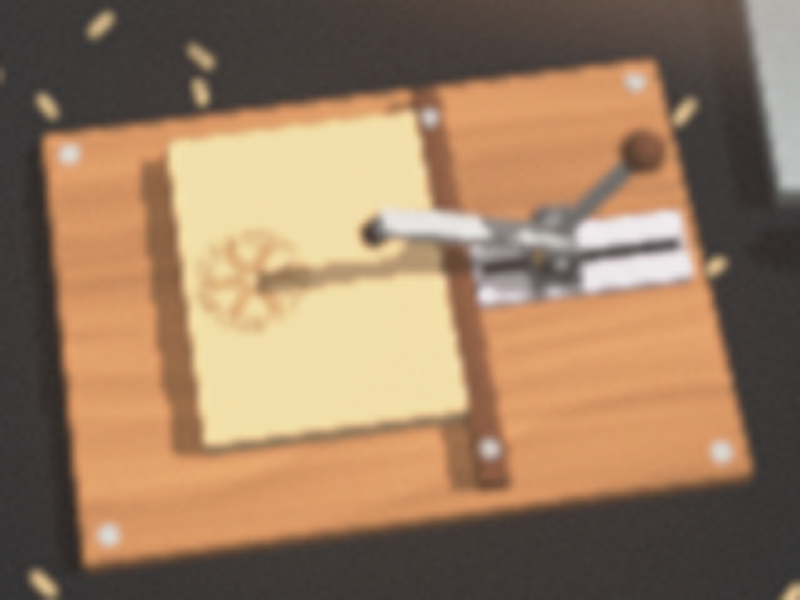

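View pics/t4.png

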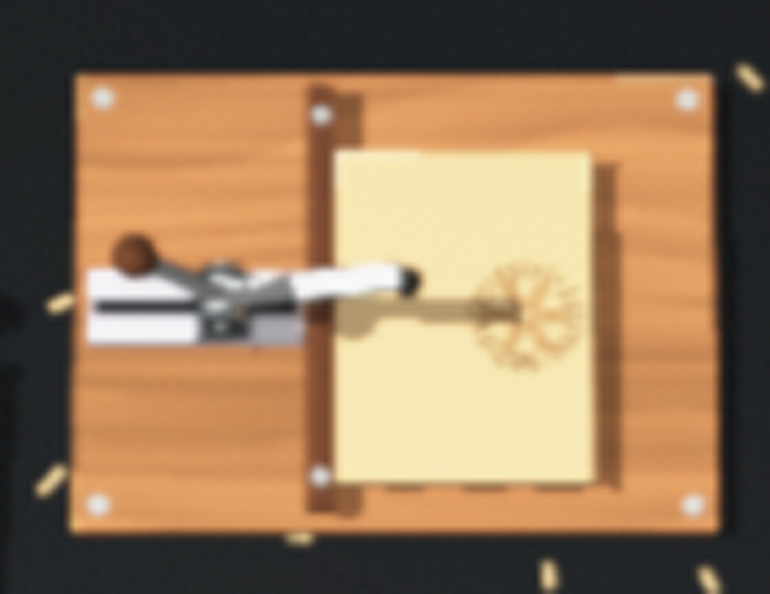

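The panel is square and flush along the whole fence. Next I'll check the clearance to the mallet and stone around the ball.

```bash
python3 - <<'E'
from h import *
print("mallet base",onz("scene",(424,268),0.0),onz("scene",(436,230),.215),onz("top",(146,152),.215), onz("top",(150,160),0.05))
print("stone",[onz("top",p,.025)[:2] for p in((190,175),(207,175),(202,226),(186,225))])
o=np.array([.5645,.1285]); u=np.array([-.0157,.9999])
E
```

```text
mallet base [0.5943 0.4291 0.    ] [0.5781 0.4126 0.215 ] [0.5635 0.3781 0.215 ] [0.5759 0.4073 0.05  ]
stone [array([0.5337, 0.2821]), array([0.5345, 0.2271]), array([0.3685, 0.2381]), array([0.371 , 0.2894])]
```

Emit:
{"fn": "apply_moves", "kwargs": {"commands": [{"travel": [0.05,-0.0045,0],"twist": [0,0,0],"claw": 0},{"travel": [0.1,-0.0045,0],"twist": [0,0,0],"claw": 0},{"travel": [0.15,-0.0045,0],"twist": [0,0,0],"claw": 0},{"travel": [0.2,-0.0045,0],"twist": [0,0,0],"claw": 0},{"travel": [0.25,-0.0045,0],"twist": [0,0,0],"claw": 0},{"travel": [0.3,-0.0045,0],"twist": [0,0,0],"claw": 0},{"travel": [0.35,-0.0045,0],"twist": [0,0,0],"claw": 0},{"travel": [0.4,-0.0045,0],"twist": [0,0,0],"claw": 0},{"travel": [0.445,-0.0045,0],"twist": [0,0,0],"claw": 0},{"travel": [0.445,-0.0045,0],"twist": [0,0,0],"claw": 0}]}}

```text
clock: 7.75
position: [0.5627, 0.1934, 0.2668]
tool_rot: [-3.139, -0.003, 1.596]
force: [-0.1, -1.2, 0.0]
grip_width: 0.0004
```

Emit:
{"fn": "apply_moves", "kwargs": {"commands": [{"travel": [0,0,0],"twist": [0,0,0],"claw": 0},{"travel": [0,0,0],"twist": [0,0,0],"claw": 0},{"travel": [0,0,0],"twist": [0,0,0],"claw": 0}]}}

```text
clock: 8.05
position: [0.565, 0.1851, 0.2679]
tool_rot: [-3.141, 0.001, 1.585]
force: [0.1, 0.2, 1.1]
grip_width: 0.0003
```

Emit:
{"fn": "apply_moves", "kwargs": {"commands": [{"travel": [0,0,0.04],"twist": [0,0,0],"claw": 0},{"travel": [0,0,0.08],"twist": [0,0,0],"claw": 0},{"travel": [0,0,0.11],"twist": [0,0,0],"claw": 0},{"travel": [0,0,0.128],"twist": [0,0,0],"claw": 0},{"travel": [0,0,0.128],"twist": [0,0,0],"claw": 0},{"travel": [-0.015,0,0.128],"twist": [0,0,0],"claw": 0},{"travel": [-0.02,0,0.128],"twist": [0,0,0],"claw": 0},{"travel": [-0.02,0,0.128],"twist": [0,0,0],"claw": 0}]}}

```text
clock: 8.85
position: [0.5659, 0.1648, 0.1414]
tool_rot: [3.14, 0.0, 1.585]
force: [-0.3, 0.9, -0.4]
grip_width: 0.0002
```

```bash
python3 - <<'E'
from workcell import bot
import cv2
f=bot.grab_frame("scene")["frame"];cv2.imwrite("pics/s5.png",cv2.resize(f[190:340,200:400],None,fx=4,fy=4,interpolation=cv2.INTER_CUBIC))
s=bot.observe();print(s["position"],s["force"],s["tool_rot"])
E
```

```text
[0.56573592 0.16568671 0.14130949] [-0.85010028 -0.26367508  0.3353049 ] [ 3.14014532e+00 -1.42951156e-04  1.58569988e+00]
```

View pics/s5.png

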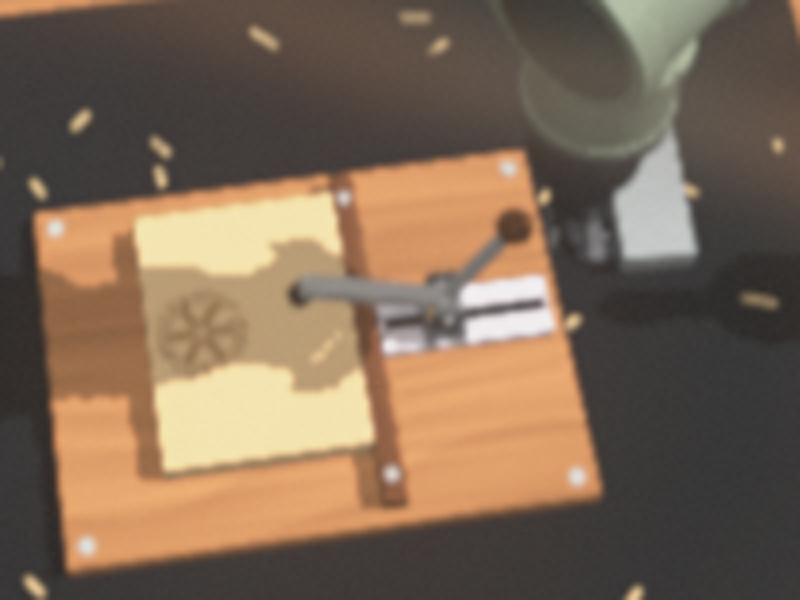

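Emit:
{"fn": "apply_moves", "kwargs": {"commands": [{"travel": [-0.004,0,0],"twist": [0,0,0],"claw": 0},{"travel": [-0.008,0,0],"twist": [0,0,0],"claw": 0},{"travel": [-0.01,0,0],"twist": [0,0,0],"claw": 0},{"travel": [-0.012,0,0],"twist": [0,0,0],"claw": 0},{"travel": [-0.013,0,0],"twist": [0,0,0],"claw": 0},{"travel": [-0.014,0,0],"twist": [0,0,0],"claw": 0},{"travel": [-0.015,0,0],"twist": [0,0,0],"claw": 0}]}}

```text
clock: 9.6
position: [0.5653, 0.1524, 0.1404]
tool_rot: [3.141, -0.001, 1.588]
force: [-0.4, 7.2, 0.4]
grip_width: 0.0003
```

Contact with the ball is at y≈0.153, as predicted, so over-centre should come near TCP y≈0.115.

Emit:
{"fn": "apply_moves", "kwargs": {"commands": [{"travel": [-0.002,0,0],"twist": [0,0,0],"claw": 0},{"travel": [-0.004,0,0],"twist": [0,0,0],"claw": 0},{"travel": [-0.006,0,0],"twist": [0,0,0],"claw": 0},{"travel": [-0.008,0,0],"twist": [0,0,0],"claw": 0},{"travel": [-0.01,0,0],"twist": [0,0,0],"claw": 0}]}}

```text
clock: 10.1
position: [0.5658, 0.1438, 0.1411]
tool_rot: [3.14, -0.003, 1.589]
force: [-1.4, 10.1, 6.4]
grip_width: 0.0003
```

Emit:
{"fn": "apply_moves", "kwargs": {"commands": [{"travel": [-0.002,0,0],"twist": [0,0,0],"claw": 0},{"travel": [-0.004,0,0],"twist": [0,0,0],"claw": 0},{"travel": [-0.006,0,0],"twist": [0,0,0],"claw": 0},{"travel": [-0.008,0,0],"twist": [0,0,0],"claw": 0},{"travel": [-0.01,0,0],"twist": [0,0,0],"claw": 0}]}}

```text
clock: 10.6
position: [0.5659, 0.1329, 0.1408]
tool_rot: [3.141, -0.002, 1.588]
force: [-0.5, 6.0, 4.4]
grip_width: -0.0002
```

Emit:
{"fn": "apply_moves", "kwargs": {"commands": [{"travel": [-0.0015,0,0],"twist": [0,0,0],"claw": 0},{"travel": [-0.003,0,0],"twist": [0,0,0],"claw": 0},{"travel": [-0.0045,0,0],"twist": [0,0,0],"claw": 0},{"travel": [-0.006,0,0],"twist": [0,0,0],"claw": 0},{"travel": [-0.0075,0,0],"twist": [0,0,0],"claw": 0},{"travel": [-0.009,0,0],"twist": [0,0,0],"claw": 0}]}}

```text
clock: 11.2
position: [0.5658, 0.1222, 0.1402]
tool_rot: [-3.141, 0.0, 1.587]
force: [0.1, 3.0, 1.6]
grip_width: -0.0
```

Emit:
{"fn": "apply_moves", "kwargs": {"commands": [{"travel": [-0.001,0,0],"twist": [0,0,0],"claw": 0},{"travel": [-0.002,0,0],"twist": [0,0,0],"claw": 0},{"travel": [-0.003,0,0],"twist": [0,0,0],"claw": 0},{"travel": [-0.004,0,0],"twist": [0,0,0],"claw": 0}]}}

```text
clock: 11.6
position: [0.5659, 0.1182, 0.1402]
tool_rot: [-3.141, 0.0, 1.587]
force: [-0.6, 1.6, 0.9]
grip_width: 0.0001
```

Emit:
{"fn": "apply_moves", "kwargs": {"commands": [{"travel": [-0.001,0,0],"twist": [0,0,0],"claw": 0},{"travel": [-0.002,0,0],"twist": [0,0,0],"claw": 0}]}}

```text
clock: 11.8
position: [0.5659, 0.1163, 0.1403]
tool_rot: [-3.142, 0.0, 1.587]
force: [-1.2, 0.0, 0.6]
grip_width: -0.0001
```

Emit:
{"fn": "apply_moves", "kwargs": {"commands": [{"travel": [-0.001,0,0],"twist": [0,0,0],"claw": 0},{"travel": [-0.002,0,0],"twist": [0,0,0],"claw": 0},{"travel": [-0.002,0,0],"twist": [0,0,0],"claw": 0}]}}

```text
clock: 12.1
position: [0.566, 0.1142, 0.1403]
tool_rot: [-3.142, 0.0, 1.587]
force: [0.2, 0.8, 0.3]
grip_width: 0.0
```

```bash
python3 - <<'E'
from workcell import bot
import cv2
f=bot.grab_frame("scene")["frame"];cv2.imwrite("pics/s6.png",cv2.resize(f[190:340,200:400],None,fx=4,fy=4,interpolation=cv2.INTER_CUBIC))
s=bot.observe();print(s["position"],s["force"],s["tool_rot"])
E
```

```text
[0.56596481 0.11436741 0.1402669 ] [-0.26520918 -0.97669769  0.37316501] [-3.14147648e+00  9.07573778e-05  1.58708642e+00]
```

View pics/s6.png

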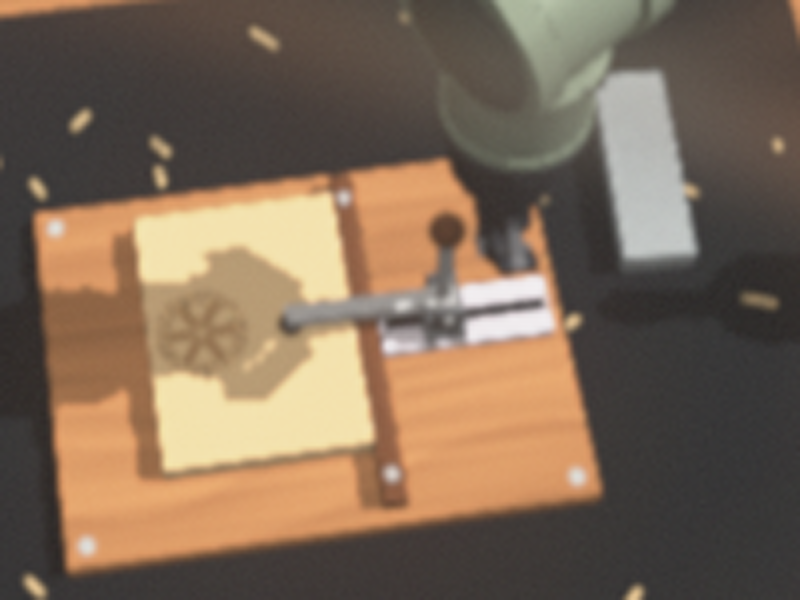

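```bash
python3 - <<'E'
from h import *
print(onz("scene",(200+447.5/4-.5,190+228.5/4-.5),.172), onz("scene",(200+290/4-.5,190+320/4-.5),.05))
E
```

```text
[0.5624 0.0819 0.172 ] [ 0.5615 -0.0261  0.05  ]
```

The ball has moved about 47 mm from parked, against 49 mm expected for fully over, and it stands about 8 mm clear of the finger. So it has snapped. I'll back straight off and then go up.

Emit:
{"fn": "apply_moves", "kwargs": {"commands": [{"travel": [0.02,0,0],"twist": [0,0,0],"claw": 0},{"travel": [0.05,0,0],"twist": [0,0,0],"claw": 0},{"travel": [0.07,0,0],"twist": [0,0,0],"claw": 0},{"travel": [0.07,0,0],"twist": [0,0,0],"claw": 0},{"travel": [0.07,0,-0.04],"twist": [0,0,0],"claw": 0},{"travel": [0.07,0,-0.08],"twist": [0,0,0],"claw": 0},{"travel": [0.07,0,-0.12],"twist": [0,0,0],"claw": 0},{"travel": [0.07,0,-0.16],"twist": [0,0,0],"claw": 0},{"travel": [0.07,0,-0.16],"twist": [0,0,0],"claw": 0},{"travel": [0.07,0,-0.16],"twist": [0,0,0],"claw": 0}]}}

```text
clock: 13.15
position: [0.5651, 0.1839, 0.3009]
tool_rot: [3.14, 0.0, 1.587]
force: [-1.0, -0.4, -0.8]
grip_width: -0.0004
```

```bash
python3 - <<'E'
from workcell import bot
import cv2
g=bot.grab_frame("scene")["frame"];cv2.imwrite("pics/s7.png",cv2.resize(g[190:340,200:400],None,fx=4,fy=4,interpolation=cv2.INTER_CUBIC))
f=bot.grab_frame("top")["frame"];cv2.imwrite("pics/t7.png",f);cv2.imwrite("pics/s7f.png",g)
s=bot.observe();print(s["position"],s["force"],s["clock"])
E
```

```text
[0.56451615 0.18385851 0.29935139] [ 0.41094729  0.38101536 -0.91525621] 13.25
```

View pics/s7.png

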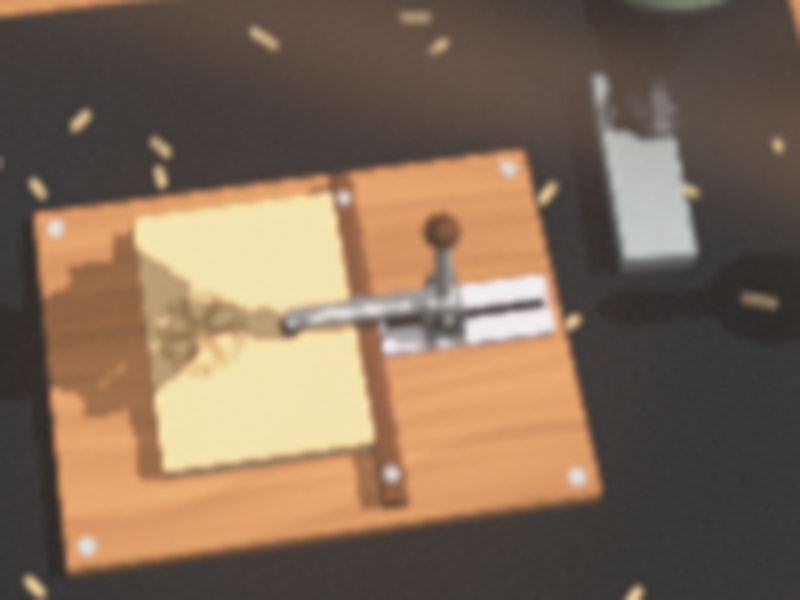

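View pics/s7f.png

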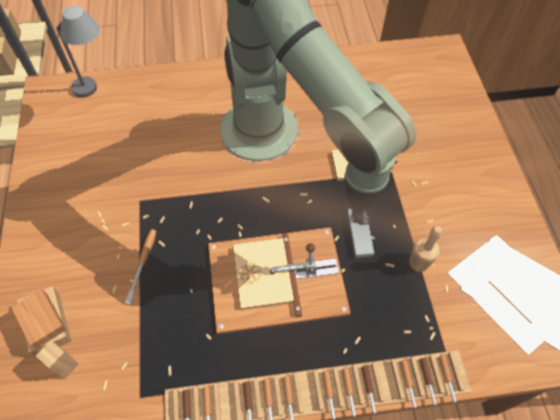

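The ball has settled fully over, at (441,230) in the crop, with the foot on the panel at (290,324). The panel is still flush, and the mallet, gouge and stone have not moved. Handing in.

```bash
python3 -c "
from workcell import bot
print(bot.job_done())"
```

```text
the job is handed in; nothing more can be done
None
```

The panel is flush against the fence and the hold-down is snapped over with its foot on the panel. I handed the job in at about 13 s of the 61 s allowed.

- **Panel:** I slid it along the board with shut fingers and seated it with about 11 N. The highest force I read was 10.6 N, below the 20 N limit. After I backed off, both cameras showed it square and flush along the whole edge.
- **Lever:** I pushed the ball slowly from behind. The highest reading was about 10 N in the push direction, or about 12 N counting the lift as the ball rose. The force fell to zero near the expected over-centre point, and I stopped 2 mm after that.
- **Snap:** The ball then stood about 8 mm clear of the fingers, 47 mm from where it was parked (about 49 mm expected). It had moved slightly further by the last picture.
- **Last checks:** With the robot clear, the final scene pictures showed the foot on the panel, the panel still flush, and the mallet, gouge and stone where they started. I had no reading of the foot's own force on the panel. Forces were read only at the end of each move, so a brief peak in between could have been missed. No check failed.

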